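# Extractor on, then the iron: two keys on a scrap sculptor's bench

### The arm

A 6-joint arm with a two-finger parallel gripper is mounted at the origin on the work surface. World frame = base frame: x ahead of the robot, y to its left, z up, the work surface at z = 0. Lengths are in m, angles in rad, forces in N, time in s.
With the tool pointing down it reaches from about 0.3 to 0.775 m from the base axis. Payload 14.6 kg.
Tool frame: the origin (TCP) lies at the centre of the arm's flange, where the gripper is bolted on; the fingertips stand 199 mm ahead of it and the grasp point (between the pads) lies ctrl.tcp_to_grasp ahead of it (ctrl.tcp_to_grasp is the distance from the TCP to the grasp point, in m); z points along the fingers, y is the line along which they close (so a half turn about z gives the same grasp; the last joint's range is limited). The gripper opens to 94 mm and grips with 3 to 60 N. Pads are 16 mm wide; open, the fingers measure 119 mm over their backs; the gripper's body (75 mm by 177 mm) begins 78 mm behind the grasp point.
Start: joints at [1.205, 0.3, 1.521, -0, 1.321, -0.067], TCP at [0.162, 0.526, 0.405] pointing down, gripper open.
Joint ranges: [-3.03, 3.03], [-0.79, 2.21], [0.23, 2.52], [-1.04, 4.18], [0, 3.07], [-2.55, 2.55]. Speed limits (rad/s): [2.22, 2.22, 2.57, 3.14, 3.14, 3.14].

### API

Orientations are given as [roll, pitch, yaw] about the fixed x, y, z axes, in that order (R = Rz(yaw) Ry(pitch) Rx(roll)).
In Python, from station import ctrl gives the robot as it stands. The module is installed in compiled form; this text tells all that it offers.
- The arm moves only by the shell command python3 -m jog 'ROWS' [OPENING] [FORCE]. ROWS is JSON, a list of rows, each a list of 6 numbers: the shift along the tool's x, y, z in cm, then the turn, a rotation vector about the tool's x, y, z in rad. In form: [[tx, ty, tz, ax, ay, az], ...]. A call has 1 to 8 rows; each row is the pose to reach, as a shift and turn from the pose commanded when the call began, along the tool's axes at that moment; what a row does not reach only later rows make up. A row lasts 1/10 s, in which the tool goes at most 50 mm and 8.59 degrees, less where a joint would pass 70% of its speed; a pose out of reach is approached as far as the arm can. A call with a gripper value outside its range is refused whole. OPENING is the opening in per cent of the stroke, from 0 (shut) to 100 (fully open), set as the call begins (- or left out, the last holds). The fingers move at their own pace and stop on an object; FORCE is the grip in N (left out, the last holds). Time passes only in rows, so rows that repeat a pose let the fingers close. It gives the time, the measured TCP pose, the force, the opening and the grip force at its end, in the units of the state.
- ctrl.get_obs(): the state, without advancing time (a new reading comes with each control period).
- ctrl.camera(name): name is "side" or "top" or "wrist"; returns a dict with "img" (480x640x3 uint8, blue, green, red), "intrinsics" (3x3 intrinsics, pixels), "R" (3x3) and "t" (3): a world point X has camera coordinates R X + t. Camera axes: x right, y down, z forward; pixel columns grow to the right and rows downward; lengths in m; the calibration is good to about 2 mm. A picture is of the moment at which its call begins. There is no depth.
- ctrl.hand_in(): hands the job in; it is judged then, once.
The state is a dict: "time_s": time; "qpos": joint angles; "joint_vel": joint speeds; "tau": joint torques, N m; "ee_pos": TCP position; "eef_rot": TCP orientation; "force": force on the tool from outside, world axes, zero at the start; "moment": the same for the moment, N m; "grip_width": finger opening in m; "grip_force": force on a finger pad.
Only numpy, scipy, OpenCV 4.12 (cv2) and the standard library are available. Lean on these libraries where they do the work, as an engineer would, in place of code of your own. Each camera call takes 0.05 s, during which the arm holds its last target. There are 200 camera calls.

### The job

Get the bench ready for soldering. On the four-key keypad, press the large round key (fume extractor) all the way down and let it spring back up, and then press the long bar key (soldering iron) all the way down and let it spring back too. One key at a time, and do not press the square key or the small round key.

Things in the scene. Friction and masses are not known exactly. Their poses are not given: they have to be found in the camera images.
- round_top (a point): Large round key: off-white disc, 36 mm across. Top rests 70 mm above the bench, 14 mm above its plate. Goes straight down 8 mm to a hard stop against a spring (1.5 N at first, 5 N at the bottom), springs back when let go. Point: centre of its top face, moves with it; z up, y along the keypad's 170 mm side, x along its 220 mm side, away from the robot.
- bar_top (a point): Long bar key: off-white, 60 mm along y by 20 mm along x. Same heights, travel and spring as the large round key. Point: centre of its top face, moves with it; z up, y along the keypad's 170 mm side, x along its 220 mm side, away from the robot.
- square_top (a point): Square key, off-white, 28 x 28 mm, not to be pressed. Heights, travel, spring and point as for the large round key. The keypad: a grey painted case 220 x 170 x 50 mm, fixed flat on the bench, turned up to 20 degrees either way.
- small_top (a point): Small round key, off-white, 20 mm across, not to be pressed. Heights, travel, spring and point as for the large round key. Each key is in the middle of its own 68 mm square, 6 mm thick black plate; plates stand two by two, 74 mm apart, any key in any place.

How it is judged:
By the outcome, as a careful person would: the job done as asked, in the order asked, and still so for the second after the job is handed in, with the robot touching nothing.
It also fails if it takes over 29 s, if anything falls off the work surface, if the arm or the gripper's body presses on something with over 40 N, if the wrist force passes 120 N, or if a joint passes its speed limit or range.

## Working session

There is one attempt and no reset: what is moved stays moved. The work goes in short steps, Python scripts to look and compute and a shell command to move; the robot and the scene stay as the last step left them, time stands still between calls to the robot, and variables do not carry over. Pictures are saved under pics/ and viewed, at most 10 in all, crops included, and the job is handed in when it is done.

```bash
mkdir -p pics
python3 - <<'E'
from station import ctrl
import cv2, numpy as np
o=ctrl.get_obs(); print(o['time_s'],o['ee_pos'],o['eef_rot'],o['grip_width'],ctrl.tcp_to_grasp)
for n in ("top","side"):
    c=ctrl.camera(n); cv2.imwrite(f"pics/{n}0.png",c["img"]); np.savez(f"{n}0.npz",**c)
    R,t=np.array(c["R"]),np.array(c["t"]); print(n,-R.T@t,R[2])
E
```

```text
0.0 [0.16188494 0.5256038  0.40407533] [-3.14044194e+00 -6.77209305e-05  2.84281811e+00] 0.09396019072535738 0.1804
top [0.39325744 0.03644332 0.76253591] [ 0.20775434  0.03700669 -0.97748076]
side [0.43758041 0.59324662 0.4234738 ] [ 0.17648793 -0.84560492 -0.50378997]
```

View pics/top0.png

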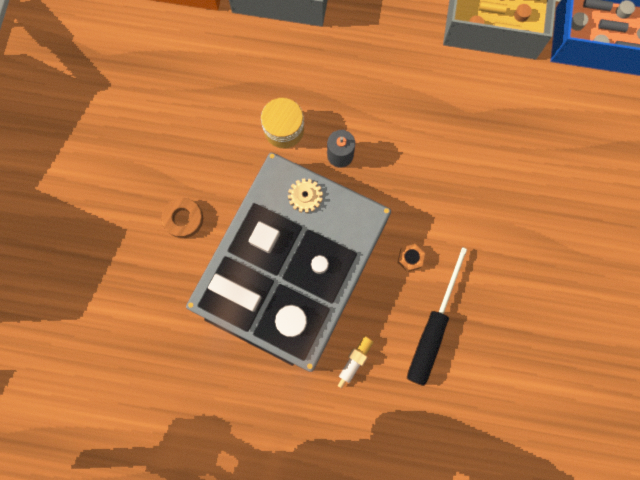

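View pics/side0.png

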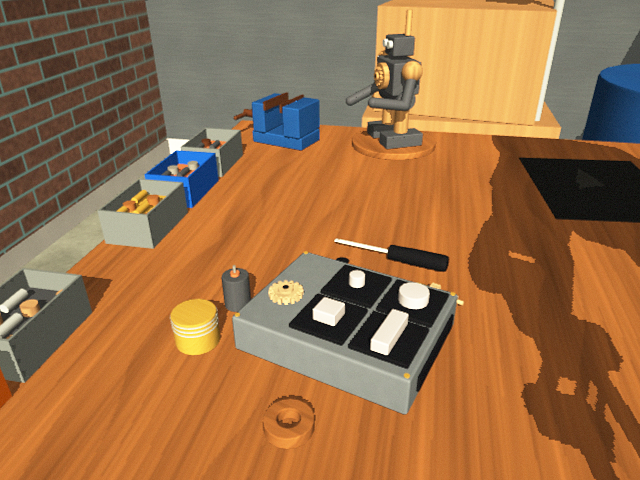

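The top view shows the large round key at about (291,321), bar at (234,293), square at (264,237) and small round key at (320,265). In the side view the round key is at (414,296) and the bar at (390,333). Next I cast rays onto z = 70 mm.

```bash
cat > h.py <<'E'
import cv2, numpy as np
def keys(c,seeds,z=0.07):
    img=c["img"];K,R,t=[np.array(c[k]) for k in("intrinsics","R","t")]
    hsv=cv2.cvtColor(img,cv2.COLOR_BGR2HSV)
    m=((hsv[...,1]<70)&(hsv[...,2]>200)).astype(np.uint8)
    n,l,s,ce=cv2.connectedComponentsWithStats(m)
    C=-R.T@t; out={}
    for k,(u,v) in seeds.items():
        i=1+np.argmin(np.hypot(*(ce[1:]-[u,v]).T)+1e3*(s[1:,4]<40))
        cn,_=cv2.findContours((l==i).astype(np.uint8),0,cv2.CHAIN_APPROX_NONE)
        p=cn[0].reshape(-1,2).astype(float)
        d=np.c_[p,np.ones(len(p))]@np.linalg.inv(K).T@R
        w=(C+d*((z-C[2])/d[:,2])[:,None])[:,:2]
        r=cv2.minAreaRect((w*1000).astype(np.float32))
        out[k]=np.array(r[0])/1000; print(k,ce[i].round(1),s[i,4],"rect mm",np.round(r[0],1),np.round(r[1],1),round(r[2],1))
    return out
E
python3 - <<'E'
from h import *
S={"top":dict(round=(291,321),bar=(234,293),square=(264,237),small=(320,265)),"side":dict(round=(414,296),bar=(390,333),square=(328,310),small=(357,279))}
for n in S:
    print(n); k=keys(np.load(n+"0.npz"),S[n])
    for a,b in(("round","bar"),("round","small"),("bar","square"),("square","small")):
        d=k[b]-k[a]; print(a,b,np.hypot(*d)*1000,np.degrees(np.arctan2(d[1],d[0])))
    print("ctr",sum(k.values())/4)
E
```

```text
top
round [290.2 320.5] 725 rect mm [437.1  81.8] [33.  34.4] 9.7
bar [233.4 291.8] 835 rect mm [458.4 152.6] [58.7 18.9] 73.4
square [262.9 236. ] 507 rect mm [529.2 131.2] [26.7 26.7] 73.0
small [318.9 263.7] 201 rect mm [507.6  60.5] [17.5 18.3] 55.0
round bar 73.965172406801 73.29874224553909
round small 73.56434114180816 -16.79404307282027
bar square 73.99858874591483 -16.7958858296961
square small 73.96336397428925 -107.03764648716096
ctr [0.48307219 0.10651499]
side
round [413.9 295.4] 655 rect mm [435.1  91.4] [32.6 50.8] 4.4
bar [388.8 331.9] 945 rect mm [457.1 160.5] [72.8 23.4] 73.5
square [328.2 311.2] 637 rect mm [526.8 139.9] [41.9 33.4] 74.5
small [356.8 278.7] 230 rect mm [504.9  70. ] [17.2 37.1] 9.1
round bar 72.52971515002706 72.31346973709405
round small 73.04000660071605 -17.09161598708198
bar square 72.69430677333438 -16.530183283983156
square small 73.23922823903763 -107.40758334476642
ctr [0.48096192 0.11545144]
```

Sizes and the 74 mm spacing match in the top view, with the keypad yaw at about -16.8°. The tool is already aligned with it. I'll close the gripper and go above the round key: total shift (-39.4, -34.3, +10.5) cm.

```bash
python3 -m jog '[[-3,-2.6,0.5,0,0,0],[-6.5,-5.6,1,0,0,0],[-10,-8.7,2,0,0,0],[-13.5,-11.8,3,0,0,0],[-17,-14.9,4,0,0,0],[-20.5,-18,5,0,0,0],[-24,-21,6,0,0,0],[-27,-23.5,6,0,0,0]]' 0 20
python3 -m jog '[[-3,-2.6,0.5,0,0,0],[-6,-5.2,1,0,0,0],[-9,-8,2,0,0,0],[-11.4,-10,3,0,0,0],[-12.4,-10.8,4,0,0,0],[-12.4,-10.8,4.5,0,0,0],[-12.4,-10.8,4.5,0,0,0],[-12.4,-10.8,4.5,0,0,0]]'
python3 - <<'E'
from station import ctrl
import cv2,numpy as np
o=ctrl.get_obs();print(o['ee_pos'],o['eef_rot'],o['grip_width'],o['force'])
a=[ctrl.camera(n)["img"] for n in("side","wrist")]
cv2.imwrite("pics/a1.png",cv2.resize(np.hstack(a),(800,300)))
cv2.imwrite("pics/a1s.png",a[0])
E
```

```text
time_s: 0.9
ee_pos: [0.3512, 0.2195, 0.3436]
eef_rot: [-3.14, -0.001, 2.842]
force: [0.2, 0.6, 0.5]
grip_width: 0.0331
grip_force: 0.0
time_s: 1.7
ee_pos: [0.437, 0.0829, 0.2999]
eef_rot: [3.142, -0.0, 2.844]
force: [0.4, 0.7, 0.5]
grip_width: 0.0003
grip_force: 0.0
[0.43703801 0.08290869 0.29985372] [ 3.14152260e+00 -5.53615991e-05  2.84417896e+00] 0.00030042462589858956 [0.44395174 0.68569951 0.49074976]
```

View pics/a1.png

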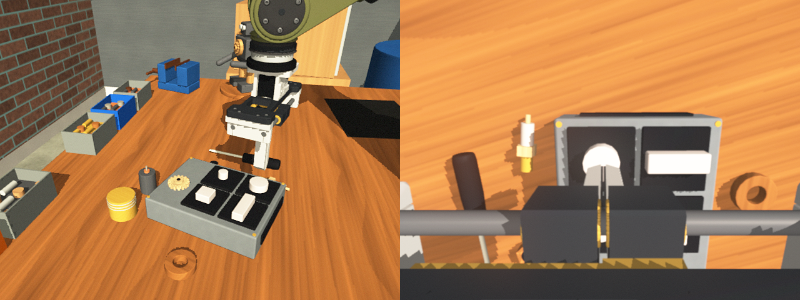

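The side view has the closed fingertips (crop ~(262,165)) just above the round key (258,185). The wrist view has them centred on the disc at ~(602,160). I press in steps, watching the force.

```bash
python3 -m jog '[[0,0,1.5,0,0,0],[0,0,2.7,0,0,0],[0,0,3.2,0,0,0],[0,0,3.5,0,0,0],[0,0,3.5,0,0,0],[0,0,3.5,0,0,0]]'
python3 -m jog '[[0,0,0.2,0,0,0],[0,0,0.4,0,0,0],[0,0,0.4,0,0,0],[0,0,0.4,0,0,0]]'
python3 - <<'E'
from station import ctrl
print(ctrl.get_obs()['ee_pos'],ctrl.get_obs()['force'])
E
```

```text
time_s: 2.4
ee_pos: [0.4375, 0.0819, 0.265]
eef_rot: [3.142, 0.0, 2.843]
force: [-1.7, 0.0, 3.0]
grip_width: 0.0001
grip_force: 1.6
time_s: 2.8
ee_pos: [0.4376, 0.0819, 0.2613]
eef_rot: [3.141, 0.001, 2.843]
force: [-4.7, 0.3, 13.6]
grip_width: 0.0007
grip_force: 6.6
[0.43761095 0.0818591  0.26128543] [-4.71073262  0.27828404 13.58107376]
```

The force of 13.6 N at 62 mm tip height means it is at the hard stop. I nudge a little more to confirm, then release.

```bash
python3 -m jog '[[0,0,0.05,0,0,0],[0,0,0.05,0,0,0],[0,0,0.05,0,0,0]]'
python3 -m jog '[[0,0,-0.5,0,0,0],[0,0,-1.5,0,0,0],[0,0,-3,0,0,0],[0,0,-4,0,0,0],[0,0,-4,0,0,0],[0,0,-4,0,0,0]]'
python3 - <<'E'
from station import ctrl
import cv2,numpy as np
o=ctrl.get_obs();p=o['ee_pos'];y=o['eef_rot'][2];print(p,y,o['force'])
d=np.array([.4584,.1526])-p[:2]
print("shift cm",100*(d@[np.cos(y),np.sin(y)]),100*(d@[np.sin(y),-np.cos(y)]))
a=[ctrl.camera(n)["img"] for n in("side","wrist")]
cv2.imwrite("pics/a2.png",np.hstack([a[0][200:440,180:580],cv2.resize(a[1],(400,300))[:240]]))
E
```

```text
time_s: 3.1
ee_pos: [0.4376, 0.0818, 0.2611]
eef_rot: [3.141, 0.001, 2.843]
force: [-8.5, 0.7, 19.6]
grip_width: 0.0005
grip_force: 9.7
time_s: 3.7
ee_pos: [0.4374, 0.0818, 0.3]
eef_rot: [-3.142, 0.0, 2.843]
force: [-0.2, 0.8, 0.1]
grip_width: 0.0006
grip_force: 0.0
[0.43740068 0.08177878 0.29998482] 2.8427045267045723 [-0.20540083  0.8446336   0.0995352 ]
shift cm 0.07855558654387862 7.3864738099676766
```

View pics/a2.png

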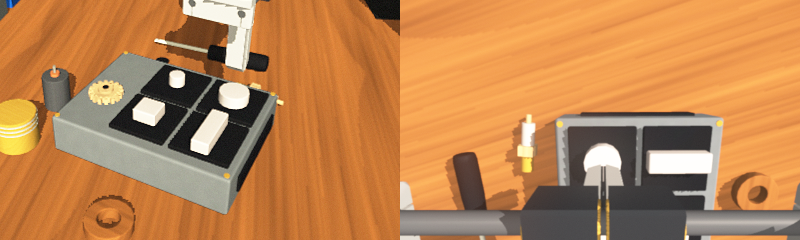

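The round key is back up (crop (234,95)), with its top as high as before, and the fingertips are clear above it. The extra 0.5 mm took the force to 19.6 N with almost no travel, so it hit the hard stop. Now the bar key: shift (0.08, 7.39) cm.

```bash
python3 -m jog '[[0,2.5,0,0,0,0],[0.1,5,0,0,0,0],[0.1,6.8,0,0,0,0],[0.1,7.4,0,0,0,0],[0.1,7.4,0,0,0,0],[0.1,7.4,0,0,0,0]]'
python3 - <<'E'
from station import ctrl
import cv2,numpy as np
o=ctrl.get_obs();print(o['ee_pos'],o['eef_rot'],o['force'])
a=[ctrl.camera(n)["img"] for n in("side","wrist")]
cv2.imwrite("pics/a3.png",np.hstack([a[0][200:440,180:580],cv2.resize(a[1],(400,300))[:240]]))
E
```

```text
time_s: 4.4
ee_pos: [0.4581, 0.1523, 0.2998]
eef_rot: [-3.141, -0.001, 2.843]
force: [-0.3, 0.4, 0.2]
grip_width: 0.0005
grip_force: 0.0
[0.45812375 0.15232638 0.2998108 ] [-3.14109768e+00 -6.26307531e-04  2.84270125e+00] [-0.2500404   0.36011215  0.18605267]
```

View pics/a3.png

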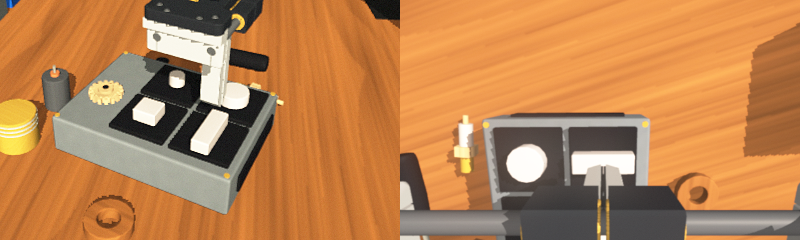

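The fingertips are centred on the bar in the wrist view (~(603,165)). The round key shows as raised.

```bash
python3 -m jog '[[0,0,1.5,0,0,0],[0,0,2.7,0,0,0],[0,0,3.2,0,0,0],[0,0,3.5,0,0,0],[0,0,3.5,0,0,0],[0,0,3.5,0,0,0]]'
python3 -m jog '[[0,0,0.2,0,0,0],[0,0,0.4,0,0,0],[0,0,0.43,0,0,0],[0,0,0.43,0,0,0],[0,0,0.43,0,0,0]]'
```

```text
time_s: 5.1
ee_pos: [0.4584, 0.1528, 0.2655]
eef_rot: [3.142, 0.0, 2.843]
force: [-2.4, -1.9, 2.6]
grip_width: 0.0004
grip_force: 1.5
time_s: 5.6
ee_pos: [0.4584, 0.1529, 0.2614]
eef_rot: [3.141, 0.001, 2.843]
force: [-2.6, -2.4, 9.5]
grip_width: 0.0002
grip_force: 4.9
```

```bash
python3 -m jog '[[0,0,0.08,0,0,0],[0,0,0.08,0,0,0],[0,0,0.08,0,0,0],[0,0,0.08,0,0,0]]'
python3 -m jog '[[0,0,-0.5,0,0,0],[0,0,-1.5,0,0,0],[0,0,-4,0,0,0],[0,0,-7,0,0,0],[0,0,-10,0,0,0],[0,0,-12,0,0,0],[0,0,-12,0,0,0],[0,0,-12,0,0,0]]'
python3 - <<'E'
from station import ctrl
import cv2,numpy as np
print(ctrl.get_obs()['force'])
a=[ctrl.camera(n)["img"] for n in("side","wrist")]
cv2.imwrite("pics/a4.png",np.hstack([a[0][200:440,180:580],cv2.resize(a[1],(400,300))[:240]]))
E
```

```text
time_s: 6.0
ee_pos: [0.4585, 0.1529, 0.2612]
eef_rot: [3.141, 0.001, 2.843]
force: [-7.4, -3.7, 18.3]
grip_width: 0.0006
grip_force: 9.4
time_s: 6.8
ee_pos: [0.4582, 0.1529, 0.3797]
eef_rot: [3.141, -0.0, 2.843]
force: [-0.0, -0.4, -1.0]
grip_width: 0.0006
grip_force: 0.0
[-0.04506095 -0.44977658 -1.04342949]
```

View pics/a4.png

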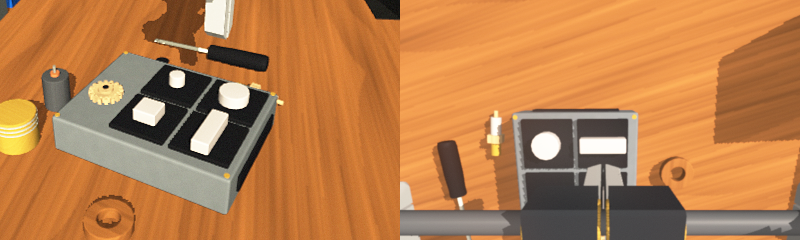

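The bar hit its hard stop (18.3 N, no further travel) and has sprung back. All four keys are up (crop: round (234,95), bar (209,132), square (149,110), small (177,79)), and the tool is well clear.

```bash
python3 -c "
from station import ctrl
print(ctrl.hand_in())"
```

```text
the job is handed in; nothing more can be done
None
```

I pressed the large round key and then the long bar key, each down to its hard stop; both sprang back up, the other two keys were not touched, and the job was handed in after about 7 s of robot time.

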